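Hang the vial carrier on the sprung hanger and tug-test it

TASK

Pick up the vial carrier by its bow handle and hang the bow in the two prongs of the hanger stand. With the bow down in both prongs, tug it down gently, with about half a kilo (5 N) of pull on top of its own weight, kept up for a good half second, to feel that it is held, then let go so that it hangs still, clear of the bench. Never load the hanger with more than 16 N in all, and leave the other things on the bench where they stand.

Things in the scene. Friction and masses are not known exactly. Their poses are not given: they have to be found in the camera images.
- carrier: Loose steel vial carrier, about 0.3 to 0.45 kg: base plate 50 (its x) by 140 (its y) by 8 mm, four capped vials on it (tops 74 mm above the underside), rigid bow handle of 10 mm round bar: uprights at y = -64 and +64 mm, level top bar along y at 165 mm above the underside. Origin: centre of the underside, z up. Same either way round. Stands on the bench at the start.
- bow (a point): Middle of the carrier's bow top bar, on the bar's centre line, 165 mm above the carrier's underside; axes as the carrier. Pinch it here from above, fingers closing along the carrier's x. The bar is free for 56 mm between the prongs when hung.
- hanger: Hanger stand fixed to the bench: foot 100 by 130 by 12 mm, upright sleeve 30 mm thick, on top a mast with a level fork: a crossbar over the mast and two round prongs, 8 mm thick, at y = -32 and +32 mm, reaching 143 mm to the hanger's -x side. Nothing stands higher than the prong tips. Origin: foot of the mast axis on the bench, z up.
- under_seat (a point): Bench point (z = 0) below the middle between the prongs' two dips, 115 mm to the -x side of the hanger's origin; axes as the hanger. Dips: U-shaped, open upward, mouth about 38 mm along x, steep sides, flat bottom 16 mm. The hung bow bar lies along this y over this point, its centre about 18 mm below the upturned tips' tops, 210 to 252 mm above the bench: set anew each time, NOT measured; feel or look.
- clamp (a point): Top of the black clamp collar (40 mm diameter, top 140 mm above the bench), on the mast axis; axes as the hanger. The mast above it does not slip. The fork on the mast rides on a vertical spring: it sinks about 1.4 mm per newton of load (30 mm of travel), returns when unloaded, and is firm sideways.
- meter: Bystander: yellow hand-held meter lying on the bench, 85 by 140 by 50 mm high. Origin: centre of the underside.
- jar: Bystander: plastic jar with a lid, 52 mm diameter, 70 mm high. Origin: centre of the underside.
- vial: Bystander: single amber vial, 27 mm diameter, 74 mm high. Origin: centre of the underside.
Things that resemble listed ones, but are neither listed nor needed, are in the scene too. What is shaped like the hanger but green is not meant.

How it is judged (in metres and radians):
On the way, in this order (a step that is already met when the one before it is completed fails the run):
1. the carrier is lifted off the bench by its bow (height (world z) of carrier above 0.03 m and contact force between carrier and hanger below 0.1 N and contact force between the fingers and carrier above 0.5 N), for 0.2 s.
2. with the bow down in both prongs and still in the fingers, the carrier is tugged down: the hanger carries between 6 and 16 N for 0.4 s (contact force between carrier and hanger between 6 and 16 N and contact force between the fingers and carrier above 0.5 N and x of bow in the frame of under_seat between -0.009 and 0.009 m and y of bow in the frame of under_seat between -0.026 and 0.026 m and z of bow in the frame of under_seat above 0.18 m), for 0.4 s.
At the end, for the whole second after the job is handed in: The carrier hangs by its bow in both prongs (bar within 9 mm of the dips' middle along the hanger's x and 26 mm along its y), released, at rest, upright within 0.2 rad, its underside more than 20 mm above the bench (x of bow in the frame of under_seat between -0.009 and 0.009 m and y of bow in the frame of under_seat between -0.026 and 0.026 m and z of bow in the frame of under_seat above 0.18 m and contact force between carrier and hanger between 2 and 6 N and contact force between the fingers and carrier below 0.1 N and height (world z) of carrier above 0.02 m and angle between carrier's own z axis and vertical below 0.2 rad and linear speed of carrier below 0.04 m/s and angular speed of carrier below 0.4 rad/s); the robot touches nothing.
It fails at once if the hanger is loaded with more than 16 N (contact force between anything else and hanger above 16 N).
It fails at once if the meter is moved more than 25 mm or tipped (distance of meter from where it was at the start of the episode above 0.025 m or angle between meter's own z axis and vertical above 0.4 rad).
It fails at once if the jar is moved more than 25 mm or tipped (distance of jar from where it was at the start of the episode above 0.025 m or angle between jar's own z axis and vertical above 0.4 rad).
It fails at once if the vial is moved more than 25 mm or tipped (distance of vial from where it was at the start of the episode above 0.025 m or angle between vial's own z axis and vertical above 0.4 rad).
It also fails if it takes over 62 s, if anything falls off the work surface, if the arm or the gripper's body presses on something with over 40 N, if the wrist force passes 120 N, or if a joint passes its speed limit or range.

ROBOT

A 6-joint arm with a two-finger parallel gripper is mounted at the origin on the work surface. World frame = base frame: x ahead of the robot, y to its left, z up, the work surface at z = 0. Lengths are in mm, angles in degrees, forces in N, time in s.
With the tool pointing down it reaches from about 350 to 850 mm from the base axis. Payload 8.1 kg.
Tool frame: the origin (TCP) lies between the finger pads; the fingertips stand 22 mm ahead of it and the grasp point (between the pads) lies 3 mm ahead of it (r.nose_length is the z of the fingertips in the tool frame, in mm); z points along the fingers, x is the direction in which the jaws open and shut, and the axes are right-handed (so a half turn about z gives the same grasp; the last joint's range is limited). The gripper opens to 85 mm and grips with 20 to 120 N. Pads are 22 mm wide; open, the fingers measure 114 mm over their backs; the gripper's body (76 mm by 85 mm) begins 54 mm behind the grasp point. The pads swing forward as they close: fully open they stand 13 mm farther back than shut.
Start: joints at [61.112, 7.471, 85.268, -0, 87.261, -4.893], TCP at [243.978, 548.161, 253.292] pointing down, gripper open.
Joint ranges: [-169.43, 169.43], [-51.17, 129.36], [1.28, 143.12], [-76.62, 256.62], [0, 156.53], [-152.29, 152.29]. Speed limits (degrees/s): [136.94, 136.94, 159.86, 180, 180, 180].

INTERFACE

Orientations are given as [roll, pitch, yaw] about the fixed x, y, z axes, in that order (R = Rz(yaw) Ry(pitch) Rx(roll)).
In Python, from bench import r gives the robot as it stands.
- The arm moves only by the shell command python3 -m jog 'ROWS' [FORCE]. ROWS is JSON, a list of rows, each a list of 5 numbers: the shift along the tool's x, y, z in m, then the turn about the tool's z in degrees, then the opening in per cent of the stroke, from 0 (shut) to 100 (fully open). A call has 1 to 8 rows; each row is the pose to reach, as a shift and turn from the pose measured when the call began, along the tool's axes at that moment; what a row does not reach only later rows make up. A row lasts 1/10 s, in which the tool goes at most 50 mm and 8.59 degrees, less where a joint would pass 70% of its speed; a pose out of reach is approached as far as the arm can. A call with a gripper value outside its range is refused whole. The fingers move at their own pace and stop on an object; FORCE is the grip in N (left out, the last holds). Time passes only in rows, so rows that repeat a pose let the fingers close. It gives the time, the measured TCP pose, the force and the opening at its end, in the units of the state.
- r.sense(): the state, without advancing time (a new reading comes with each control period).
- r.snapshot(name): name is "scene" or "top"; returns a dict with "image" (420x560x3 uint8, red, green, blue), "K" (3x3 intrinsics, pixels), "T" (4x4, takes a point from camera to world coordinates). Camera axes: x right, y down, z forward; pixel columns grow to the right and rows downward; lengths in mm; the calibration is good to about 2 mm. A picture is of the moment at which its call begins. There is no depth.
- r.hand_in(): hands the job in, once; it reports no verdict.
Trained networks look in a picture, given as the dict that the camera call returned (one of the last four; its "shot" number tells which), for a name from the list of things; names that differ only in an ending like _2 or _b are one class to them, and where a whole thing is asked for, a point or a joint stands for the part that bears it (a point fixed in the world has none). Each returns a list of dicts, best first, with "conf" (0 to 1); they miss things now and then, are a little off and sometimes report something else, mostly with a low value. They report only what shows in the picture. A call takes as long as a camera call. They do not tell look-alikes from the thing itself.
- r.search_frame(picture, label): "bbox" ([left, top, right, bottom] in pixels, round what is visible of it).
- r.pinpoint(picture, label): "uv" ([column, row] in pixels: a listed point, or the origin of a listed thing).
The state is a dict: "time": time; "joint_pos": joint angles; "qd": joint speeds; "joint_efforts": joint torques, N m; "tool_pos": TCP position; "tcp_rot": TCP orientation; "ft_force": force on the tool from outside, world axes, zero at the start; "wrist_torque": the same for the moment, N m; "finger_gap": finger opening in mm.
Only numpy, scipy, OpenCV 4.12 (cv2) and the standard library are available. Lean on these libraries where they do the work, as an engineer would, in place of code of your own. Each camera call takes 0.05 s, during which the arm holds its last target. There are 200 camera calls.

## Working session

There is one attempt and no reset: what is moved stays moved. The work goes in short steps, Python scripts to look and compute and a shell command to move; the robot and the scene stay as the last step left them, time stands still between calls to the robot, and variables do not carry over. Pictures are saved under pics/ and viewed, about 8 in all and at most 12, crops included, and the job is handed in when it is done.

```bash
mkdir -p pics
cat > h.py <<'E'
import numpy as np, cv2
from bench import r
def ray(p,uv):
    K=np.array(p["K"]);T=np.array(p["T"])
    d=T[:3,:3]@np.linalg.solve(K,[uv[0],uv[1],1.]);return T[:3,3],d
def at(p,uv,z):
    o,d=ray(p,uv);return o+d*(z-o[2])/d[2]
def proj(p,X):
    T=np.array(p["T"]);c=T[:3,:3].T@(np.array(X,float)-T[:3,3]);q=np.array(p["K"])@c;return q[:2]/q[2]
def tri(ps):
    A=np.zeros((3,3));b=np.zeros(3)
    for o,d in ps:
        d=d/np.linalg.norm(d);M=np.eye(3)-np.outer(d,d);A+=M;b+=M@o
    return np.linalg.solve(A,b)
def save(p,n): cv2.imwrite("pics/"+n,p["image"][:,:,::-1])
E
python3 - <<'E'
from h import *
for n in("scene","top"):
    p=r.snapshot(n);save(p,n+".png");print(n,np.round(p["T"],3).tolist(),np.round(p["K"]).tolist())
    for l in("carrier","hanger","bow","under_seat","clamp","meter","jar","vial"):
        print(l,[(np.round(a["uv"]).tolist(),round(a["conf"],2)) for a in r.pinpoint(p,l)],[(np.round(a["bbox"]).tolist(),round(a["conf"],2)) for a in r.search_frame(p,l)])
print(r.sense())
a=[cv2.imread(f"pics/{n}.png") for n in("scene","top")]
E
```

```text
scene [[0.192, 0.673, -0.714, 1318.355], [0.981, -0.129, 0.142, -240.664], [0.004, -0.728, -0.685, 897.681], [0.0, 0.0, 0.0, 1.0]] [[466.0, 0.0, 274.0], [0.0, 466.0, 205.0], [0.0, 0.0, 1.0]]
carrier [] [([351.0, 164.0, 418.0, 231.0], 0.84)]
hanger [([230.0, 295.0], 0.91), ([197.0, 188.0], 0.82)] [([160.0, 93.0, 226.0, 212.0], 0.89), ([201.0, 176.0, 263.0, 326.0], 0.56)]
bow [] [([352.0, 165.0, 416.0, 230.0], 0.82), ([200.0, 180.0, 265.0, 327.0], 0.35)]
under_seat [] [([200.0, 179.0, 266.0, 328.0], 0.88), ([153.0, 95.0, 227.0, 208.0], 0.67)]
clamp [([192.0, 147.0], 0.7), ([227.0, 259.0], 0.55), ([156.0, 265.0], 0.41)] [([200.0, 179.0, 263.0, 326.0], 0.95), ([157.0, 95.0, 228.0, 211.0], 0.64)]
meter [([399.0, 310.0], 0.62)] [([364.0, 280.0, 437.0, 328.0], 0.62)]
jar [([266.0, 218.0], 0.61)] [([260.0, 192.0, 277.0, 222.0], 0.57)]
vial [([156.0, 267.0], 0.76)] [([365.0, 282.0, 437.0, 327.0], 0.72), ([147.0, 246.0, 163.0, 274.0], 0.61)]
top [[0.011, -0.998, 0.063, 471.293], [-1.0, -0.011, 0.001, -62.079], [-0.0, -0.063, -0.998, 1058.222], [0.0, 0.0, 0.0, 1.0]] [[389.0, 0.0, 282.0], [0.0, 
[... 786 characters left out ...]
.0, 203.0, 416.0, 211.0], 0.42)]
{'time': 1.7, 'joint_pos': array([ 6.11106604e+01,  7.47155391e+00,  8.52674307e+01, -1.26788354e-03,
        8.72634847e+01, -4.89073650e+00]), 'qd': array([ 0.02812788,  0.04895547, -0.01305222,  0.06204997,  0.0242182 ,
        0.05928691]), 'joint_efforts': array([-1.42244689e-04, -5.69302225e+01, -5.00854576e+01, -1.52178118e-04,
        1.16801286e-03, -3.30176863e-05]), 'tool_pos': array([243.98945509, 548.14280677, 253.29172047]), 'tcp_rot': array([1.79998949e+02, 2.56828631e-03, 6.60014574e+01]), 'ft_force': array([ 1.08865121, -0.25965116, -0.48934077]), 'wrist_torque': array([-0.01336562, -0.04045597,  0.04803543]), 'finger_gap': 85.34288295603783}
```

View pics/scene.png

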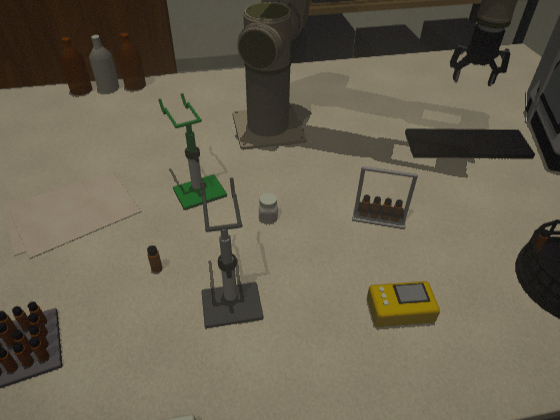

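View pics/top.png

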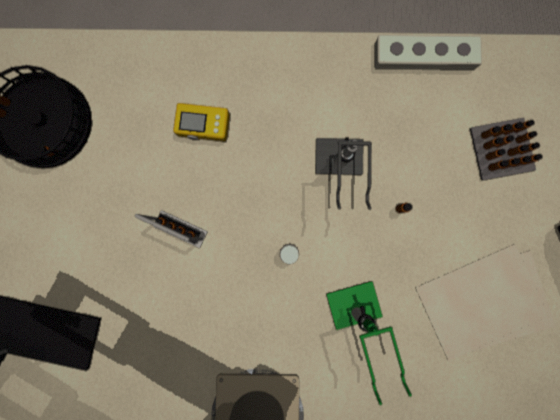

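The grey stand (scene 232,300; top 340,157) is the hanger. The green one (scene 197,190; top 354,311) is the look-alike. The carrier is at top (180,228) and scene (385,200), and it is the only thing with a bow. Next I'll confirm these in one enlarged crop.

Run:
```python
import cv2,numpy as np
s=cv2.imread("pics/scene.png");t=cv2.imread("pics/top.png")
c=lambda im,x,y,w,h,f:cv2.resize(im[y:y+h,x:x+w],None,fx=f,fy=f,interpolation=cv2.INTER_CUBIC)
A=c(t,310,130,80,60+25,5) #400x425 -> trim
A=c(t,310,130,80,60+0,5)
def grid(im,x,y,f):
    for u in range(-(-x//10)*10,x+im.shape[1]//f,10):
        cv2.putText(im,str(u),((u-x)*f,9),0,.3,(0,0,255));cv2.line(im,((u-x)*f,10),((u-x)*f,16),(0,0,255))
    for v in range(-(-y//10)*10,y+im.shape[0]//f,10):
        cv2.putText(im,str(v),(0,(v-y)*f+3),0,.3,(0,0,255));cv2.line(im,(20,(v-y)*f),(26,(v-y)*f),(0,0,255))
    return im
a=grid(c(t,305,130,80,84,5)[:, :400],305,130,5)  # 400x420
b=grid(c(s,195,172,80,60,5),195,172,5) #400x300
d=grid(c(t,130,203,80,50,5),130,203,5) #400x250
e=grid(c(s,345,160,80,70,5),345,160,5) #400x350
L=np.vstack([a,np.zeros((180,400,3),np.uint8)]);L[420:]=b[:180]
R=np.vstack([d,e])
cv2.imwrite("pics/c1.png",np.hstack([L,R]))
```

```text
(no output)
```

View pics/c1.png

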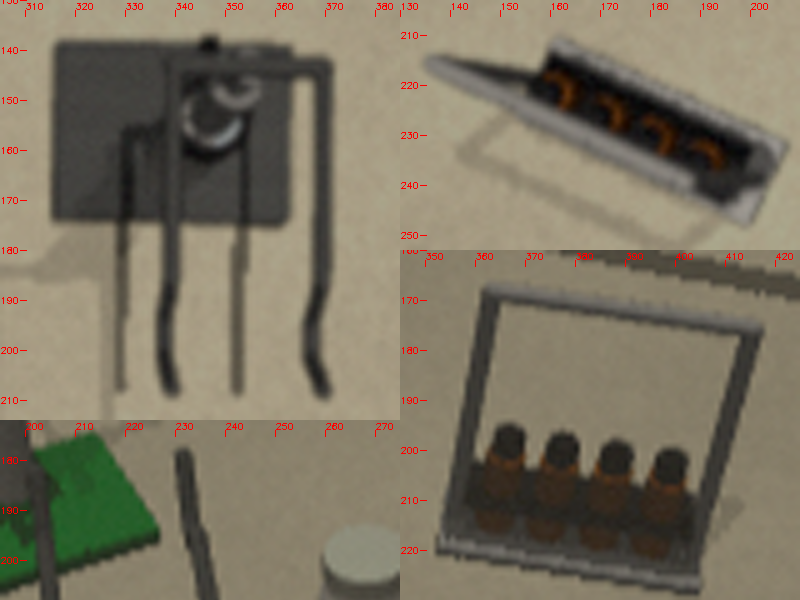

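Run:
```python
import cv2,numpy as np
s=cv2.imread("pics/scene.png")
x,y,f=190,172,5
b=cv2.resize(s[y:y+120,x:x+80],None,fx=f,fy=f,interpolation=cv2.INTER_CUBIC)
b=cv2.convertScaleAbs(b,alpha=1.6,beta=15)
x2,y2=190,252
for u in range(190,270,10): cv2.putText(b,str(u),((u-x)*f,9),0,.3,(0,0,255));cv2.line(b,((u-x)*f,10),((u-x)*f,16),(0,0,255),1)
for v in range(180,290,10): cv2.putText(b,str(v),(0,(v-y)*f+3),0,.3,(0,0,255));cv2.line(b,(20,(v-y)*f),(26,(v-y)*f),(0,0,255),1)
c=cv2.resize(s[240:335,190:270],None,fx=f,fy=f,interpolation=cv2.INTER_CUBIC);c=cv2.convertScaleAbs(c,alpha=1.6,beta=15)
for u in range(190,270,10): cv2.putText(c,str(u),((u-x)*f,9),0,.3,(0,0,255))
for v in range(250,330,10): cv2.putText(c,str(v),(0,(v-240)*f+3),0,.3,(0,0,255))
c=np.vstack([c,np.zeros((125,400,3),np.uint8)])
cv2.imwrite("pics/c2.png",np.hstack([b,c]))
```

```text
(no output)
```

View pics/c2.png

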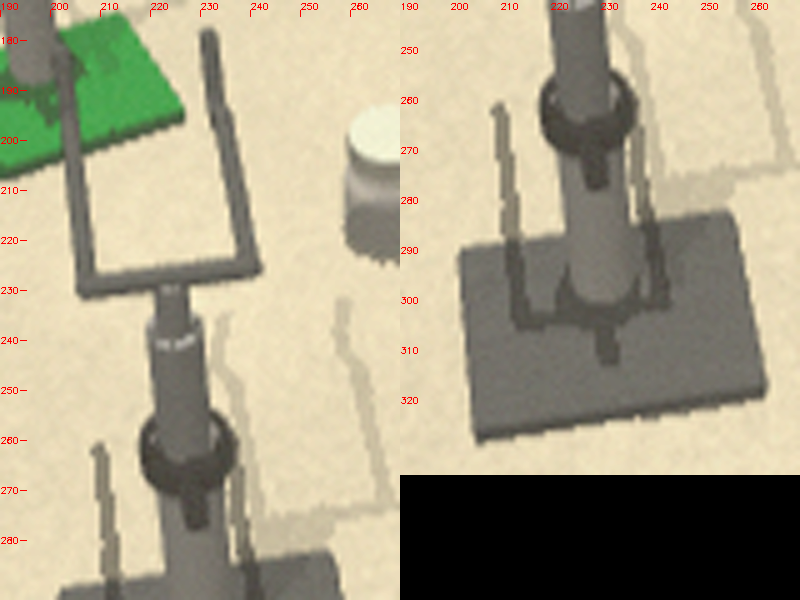

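```bash
cat > fit.py <<'E'
from h import *
from scipy.optimize import least_squares
s=r.snapshot("scene");t=r.snapshot("top")
def X(q,l):
    c,sn=np.cos(q[2]),np.sin(q[2]);return [q[0]+c*l[0]-sn*l[1],q[1]+sn*l[0]+c*l[1],l[2]]
def hang(q):
    f,zt,zf=q[3],q[4],q[5]
    o=[]
    for uv,l in [((315.5,138),(50,65)),((362.5,138),(50,-65)),((362.5,174.5),(-50,-65)),((315.5,174.5),(-50,65))]: o+=[(t,uv,(l[0]+f,l[1],12))]
    for uv,l in [((202,289.5),(-50,-65)),((254,282.5),(-50,65)),((261,318),(50,65)),((203.5,326.5),(50,-65))]: o+=[(s,uv,(l[0]+f,l[1],12))]
    o+=[(t,(346.5,152),(0,0,140)),(s,(227.5,262),(0,0,138)),
        (t,(339.5,208),(-141,32,zt-3)),(t,(369.5,207.5),(-141,-32,zt-3)),(s,(231,179.5),(-141,32,zt-3)),
        (s,(240,225.5),(0,32,zf)),(s,(207,229),(0,-32,zf)),(t,(338.5,143),(0,32,zf)),(t,(370.5,143),(0,-32,zf))]
    return o
def carr(q):
    o=[]
    for uv,l in [((135.5,215.5),(0,66,165)),((362.5,167.8),(0,-66,165)),((415.5,175.5),(0,66,165)),
       ((160.5,210.5),(25,70,8)),((206.5,232),(25,-70,8)),((199,247),(-25,-70,8)),
       ((353.5,220),(25,-70,4)),((404,227.5),(25,70,4))]:
        o+=[((t if uv[0]<300 else s),uv,l)]
    return o
def run(m,q0):
    fn=lambda q:np.concatenate([proj(p,X(q,l))-uv for p,uv,l in m(q)])
    R=least_squares(fn,q0,loss="soft_l1");return R.x,fn(R.x).reshape(-1,2)
if __name__=="__main__":
    print([at(t,(339,156),0),at(t,(181,228),0)])
    q,e=run(hang,[620,-210,0,0,245,235]);print(np.round(q,3),np.degrees(q[2]),"\n",np.round(e,1).tolist())
    print("seat",X(q,(-115,0,0)))
    for y0 in(.3,-.3):
        k,e=run(carr,[430,230,y0]);print(np.round(k,3),np.degrees(k[2]),"\n",np.round(e,1).tolist())
    # overhead-shadow check
    print("shadow tips", at(t,(328,207),0),at(t,(352,208),0), at(s,(209,261),0))
    for l,uv in(("meter",(201,122)),("jar",(289,254)),("vial",(402,208))): print(l,at(t,uv,50))
E
python3 fit.py
```

```text
[array([ 695.15443954, -215.00899331,    0.        ]), array([492.36255035, 214.05140701,   0.        ])]
[ 6.75064e+02 -2.13366e+02 -5.00000e-03  1.91260e+01  2.42075e+02
  2.37298e+02] -0.30753006853303194 
 [[-0.1, -1.1], [0.5, -0.3], [0.4, -0.4], [-0.5, -1.2], [-1.5, -0.4], [1.7, -1.7], [1.9, -1.5], [0.5, -0.5], [0.3, 0.1], [-1.2, -1.9], [-0.5, -0.3], [-0.2, 0.7], [-0.5, -0.2], [-0.8, -0.2], [-0.3, 0.6], [0.8, -1.0], [-1.2, -0.5]]
seat [np.float64(560.0656529346882), np.float64(-212.7489633857138), 0]
[ 4.89630e+02  2.16359e+02 -4.13000e-01] -23.6433401457469 
 [[-0.2, 0.2], [-0.5, -0.0], [0.3, -0.2], [-0.6, -0.6], [0.3, -0.8], [-0.1, 1.1], [-1.7, -0.3], [0.5, 0.5]]
[ 4.89630e+02  2.16359e+02 -4.13000e-01] -23.643333842261534 
 [[-0.2, 0.2], [-0.5, -0.0], [0.3, -0.2], [-0.6, -0.6], [0.3, -0.8], [-0.1, 1.1], [-1.7, -0.3], [0.5, 0.5]]
shadow tips [ 554.12756681 -185.30147711    0.        ] [ 552.13189389 -250.76177537    0.        ] [ 552.87997054 -251.15277926    0.        ]
meter [771.08675625 156.06637939  50.        ]
jar [427.51349654 -79.37663019  50.        ]
vial [ 549.78004055 -371.75748854   50.        ]
```

```bash
python3 -m jog '[[-0.02,0.035,0,8,60],[-0.04,0.07,0,16,60],[-0.06,0.105,0,24,60],[-0.08,0.14,0,32,60],[-0.1,0.175,0,40,60],[-0.12,0.21,0,48,60],[-0.14,0.245,0,56,60],[-0.16,0.28,0,64,60]]'
cat > go.py <<'E'
# usage: go.py x y z yaw -> shift in tool axes (m), turn deg
import sys
from h import *
from scipy.spatial.transform import Rotation as R
S=r.sense();x,y,z,w=map(float,sys.argv[1:5])
M=R.from_euler("xyz",S["tcp_rot"],degrees=True)
print("now",np.round(S["tool_pos"],1),np.round(S["tcp_rot"],2),"gap",round(S["finger_gap"],1),"F",np.round(S["ft_force"],2),"t",round(S["time"],2))
print("shift",np.round(M.inv().apply(np.array([x,y,z])-S["tool_pos"])/1000,4),"turn",round(S["tcp_rot"][2]-w,2))
E
python3 go.py 489.6 216.4 230 -23.6
```

```text
time: 2.6
tool_pos: [435.5, 286.7, 253.5]
tcp_rot: [-180.0, -0.0, 1.7]
ft_force: [1.5, 0.6, -0.0]
finger_gap: 51.5
now [435.5 286.7 253.5] [-1.7998e+02 -3.0000e-02  1.6800e+00] gap 51.5 F [ 1.47  0.57 -0.01] t 2.6
shift [0.052  0.0719 0.0236] turn 25.28
```

```bash
python3 -m jog '[[0.013,0.018,0.006,8,60],[0.026,0.036,0.012,16,60],[0.04,0.055,0.018,24,60],[0.052,0.072,0.0235,25.3,60],[0.052,0.072,0.0235,25.3,60],[0.052,0.072,0.0235,25.3,60]]'
python3 - <<'E'
from fit import *
s2=r.snapshot("scene");t2=r.snapshot("top")
a=s2["image"][120:250,320:450];b=t2["image"][180:270,110:240]
a=cv2.resize(a,(520,520),interpolation=3);b=cv2.resize(b,(280,194),interpolation=3)
c=np.zeros((520,800,3),np.uint8);c[:,:520]=a;c[:194,520:]=b;cv2.imwrite("pics/c3.png",c[:,:,::-1])
E
python3 go.py 489.6 216.4 168 -23.6
```

```text
time: 3.2
tool_pos: [489.5, 216.2, 230.0]
tcp_rot: [-180.0, 0.0, -23.6]
ft_force: [-0.1, -0.7, -0.0]
finger_gap: 51.3
now [489.3 217.1 230.5] [-1.7994e+02 -4.0000e-02 -2.3540e+01] gap 51.1 F [-0.13 -0.3   0.07] t 3.4
shift [0.0005 0.0006 0.0625] turn 0.06
```

View pics/c3.png

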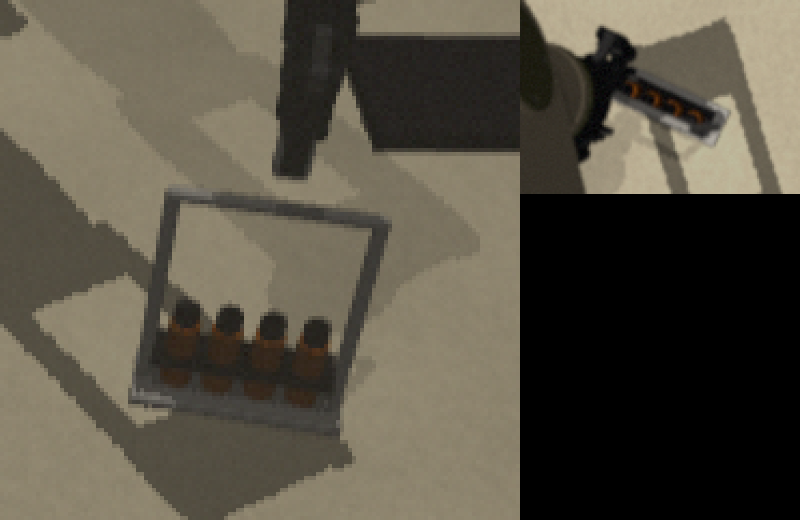

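The fingers (crop 293,170) sit above the middle of the bow bar (crop 170–385, about 205), in line with it. I'll go down and pinch.

```bash
python3 -m jog '[[0,0,0.02,0,60],[0,0,0.04,0,60],[0,0,0.055,0,60],[0,0,0.062,0,60],[0,0,0.062,0,60]]' 60 && python3 go.py 489.6 216.4 168 -23.6 && python3 -m jog '[[0,0,0,0,0],[0,0,0,0,0],[0,0,0,0,0],[0,0,0,0,0],[0,0,0,0,0],[0,0,0,0,0]]' 60
```

```text
time: 3.9
tool_pos: [488.6, 217.2, 167.4]
tcp_rot: [180.0, 0.0, -23.5]
ft_force: [-0.3, -0.5, 0.7]
finger_gap: 51.5
now [488.6 217.2 167.4] [ 1.7998e+02  5.0000e-02 -2.3510e+01] gap 51.5 F [-0.32 -0.52  0.72] t 3.9
shift [ 0.0013  0.0003 -0.0006] turn 0.09
time: 4.5
tool_pos: [489.3, 217.3, 168.4]
tcp_rot: [-179.9, -0.0, -23.5]
ft_force: [1.1, -0.4, 4.6]
finger_gap: 7.8
```

```bash
python3 -m jog '[[0,0,0,0,0],[0,0,0,0,0],[0,0,0,0,0]]' 60 ; python3 -m jog '[[0,0,-0.01,0,0],[0,0,-0.02,0,0],[0,0,-0.03,0,0],[0,0,-0.04,0,0],[0,0,-0.05,0,0],[0,0,-0.05,0,0]]'
python3 - <<'E'
from fit import *
s2=r.snapshot("scene");t2=r.snapshot("top")
a=s2["image"][80:240,320:450];a=cv2.resize(a,(455,560),interpolation=3)
cv2.imwrite("pics/c4.png",a[:,:,::-1])
E
python3 go.py 489.6 216.4 277 -23.6
```

```text
time: 4.8
tool_pos: [489.4, 217.3, 168.5]
tcp_rot: [-179.9, -0.0, -23.5]
ft_force: [1.1, -1.1, 1.6]
finger_gap: 7.8
time: 5.4
tool_pos: [490.4, 217.7, 220.9]
tcp_rot: [-179.8, -0.2, -23.5]
ft_force: [0.1, 0.0, -4.6]
finger_gap: 7.9
now [489.  217.2 217.9] [-1.7998e+02 -1.0000e-02 -2.3510e+01] gap 8.2 F [-0.3  -0.13 -4.35] t 5.6
shift [ 0.0009  0.0004 -0.0591] turn 0.09
```

View pics/c4.png

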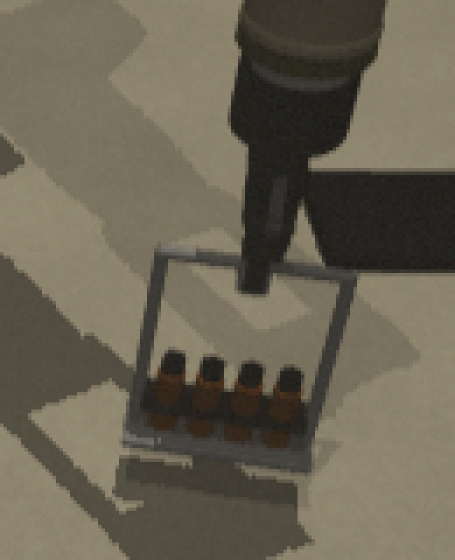

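```bash
python3 -m jog '[[0,0,-0.012,0,0],[0,0,-0.026,0,0],[0,0,-0.04,0,0],[0,0,-0.054,0,0],[0,0,-0.064,0,0],[0,0,-0.066,0,0]]'; python3 go.py 475 -213 284 -0.3
```

```text
time: 6.2
tool_pos: [489.8, 217.5, 286.3]
tcp_rot: [-179.8, -0.2, -23.5]
ft_force: [0.5, -0.1, -4.0]
finger_gap: 8.0
now [489.8 217.5 286.3] [-1.7985e+02 -1.5000e-01 -2.3510e+01] gap 8.0 F [ 0.48 -0.15 -4.03] t 6.2
shift [0.1581 0.4006 0.0017] turn -23.21
```

```bash
python3 -m jog '[[0.004,0.01,0,0,0],[0.012,0.03,0,-2,0],[0.022,0.056,0,-4,0],[0.032,0.081,0,-6,0],[0.042,0.107,0,-8,0],[0.052,0.132,0,-10,0],[0.062,0.157,0,-12,0],[0.072,0.183,0,-14,0]]'; python3 go.py 475 -213 284 -0.3
```

```text
time: 7.0
tool_pos: [482.1, 19.3, 285.2]
tcp_rot: [-179.9, -0.1, -9.4]
ft_force: [1.3, -0.2, -4.2]
finger_gap: 8.2
now [482.1  19.3 285.2] [-1.7991e+02 -1.2000e-01 -9.4400e+00] gap 8.2 F [ 1.26 -0.21 -4.15] t 7.0
shift [0.0311 0.2303 0.0009] turn -9.14
```

```bash
python3 -m jog '[[0.004,0.027,0,-1.5,0],[0.008,0.056,0,-3,0],[0.012,0.085,0,-4.5,0],[0.016,0.114,0,-6,0],[0.02,0.143,0,-7.5,0],[0.024,0.17,0,-9,0],[0.027,0.19,0,-9.1,0],[0.028,0.205,0,-9.1,0]]'; python3 -m jog '[[0,0.01,0,0,0],[0,0.018,0,0,0],[0,0.02,0,0,0],[0,0.02,0,0,0],[0,0.02,0,0,0]]'
python3 - <<'E'
from fit import *
s2=r.snapshot("scene");t2=r.snapshot("top")
a=s2["image"][80:300,150:310];b=t2["image"][110:270,280:420]
c=np.zeros((560,800,3),np.uint8);c[:,:407]=cv2.resize(a,(407,560),interpolation=3);c[:449,407:]=cv2.resize(b,(393,449),interpolation=3)
cv2.imwrite("pics/c5.png",c[:,:,::-1])
E
python3 go.py 560 -212.7 284 -0.3
```

```text
time: 7.8
tool_pos: [475.1, -189.3, 284.1]
tcp_rot: [-179.9, -0.0, -0.4]
ft_force: [-0.6, -0.3, -3.9]
finger_gap: 8.2
time: 8.3
tool_pos: [475.1, -208.6, 284.1]
tcp_rot: [-179.9, -0.0, -0.4]
ft_force: [-0.1, -0.1, -4.4]
finger_gap: 7.9
now [ 475.1 -208.8  284.2] [-1.7991e+02 -6.0000e-02 -3.8000e-01] gap 7.5 F [ 0.07 -0.07 -3.58] t 8.5
shift [0.0849 0.0033 0.0002] turn -0.08
```

View pics/c5.png

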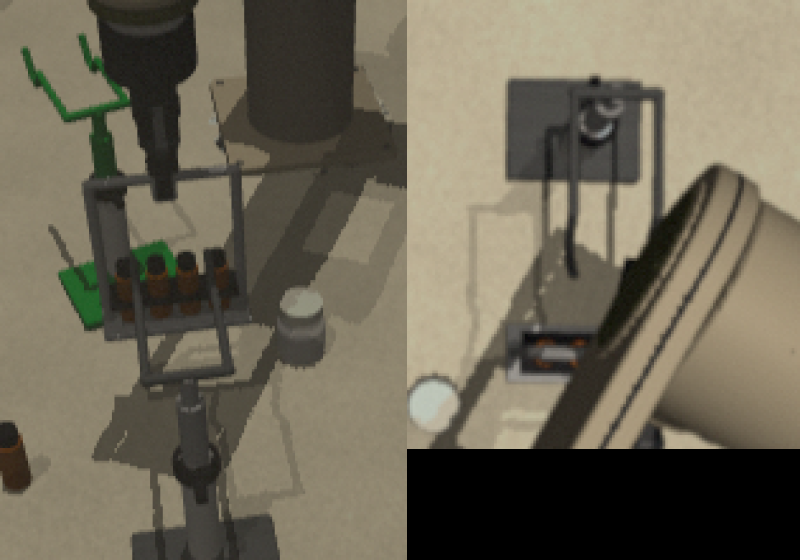

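The carrier hangs upright in the grip, at scene crop (165,180), on the robot side of the prongs and square to them. The bar is well above the prong tips. I'll move in above the dips.

```bash
python3 -m jog '[[0.008,0.001,0,0,0],[0.024,0.003,0,0,0],[0.042,0.004,0,0,0],[0.06,0.004,0,0,0],[0.075,0.004,0,0,0],[0.084,0.004,0,0,0],[0.085,0.004,0,0,0],[0.085,0.004,0,0,0]]';python3 -m jog '[[0,0,0,0,0],[0,0,0,0,0],[0,0,0.01,0,0],[0,0,0.015,0,0],[0,0,0.015,0,0]]'
python3 - <<'E'
from fit import *
s2=r.snapshot("scene");
a=s2["image"][120:290,180:290];a=cv2.resize(a,None,fx=3.5,fy=3.5,interpolation=2)
cv2.imwrite("pics/c6.png",a[:,:,::-1])
S=r.sense();b=S["tool_pos"]-[0,0,3.4];print(b,S["ft_force"],proj(s2,b))
for zz in(224,242):
  for y in(-32,32):print(zz,y,proj(s2,[560,-212.7+y,zz]),proj(s2,[533,-212.7+y,zz]))
E
```

```text
time: 9.3
tool_pos: [560.0, -213.3, 283.9]
tcp_rot: [-179.9, -0.0, -0.4]
ft_force: [0.1, 0.2, -4.1]
finger_gap: 8.0
time: 9.8
tool_pos: [559.1, -212.9, 267.1]
tcp_rot: [-179.8, 0.1, -0.4]
ft_force: [-0.3, -0.4, -4.0]
finger_gap: 8.0
[ 559.91196611 -213.2487725   265.47958332] [-0.57846173  0.76333215 -4.59950882] [215.8748469  179.34872778]
224 -32 [202.84248744 195.89523801] [201.81469855 187.78225714]
224 32 [232.39067981 192.18532111] [230.81940979 184.213416  ]
242 -32 [201.99568556 189.61878129] [200.97151087 181.52654002]
242 32 [231.91629849 185.9202976 ] [230.3349806  177.97043847]
```

View pics/c6.png

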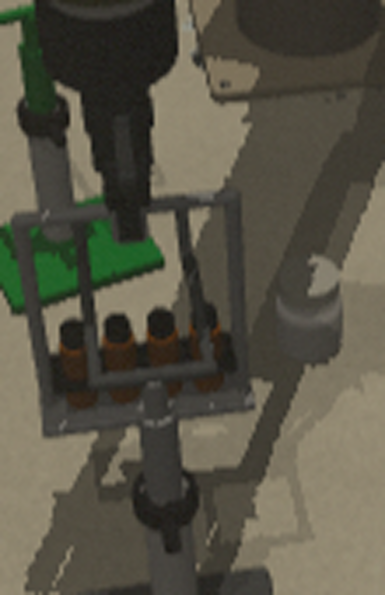

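The bow, at crop (130,205), is centred between the two prongs, with the uprights outside them. I'll lower it and watch the force.

```bash
python3 -m jog '[[0,0,0.005,0,0],[0,0,0.010,0,0],[0,0,0.015,0,0],[0,0,0.018,0,0],[0,0,0.018,0,0]]'; python3 -m jog '[[0,0,0.004,0,0],[0,0,0.008,0,0],[0,0,0.008,0,0],[0,0,0.008,0,0]]';python3 -m jog '[[0,0,0.003,0,0],[0,0,0.005,0,0],[0,0,0.005,0,0]]';python3 -m jog '[[0,0,0.003,0,0],[0,0,0.004,0,0],[0,0,0.004,0,0]]'
```

```text
time: 10.45
tool_pos: [559.5, -213.0, 249.9]
tcp_rot: [-179.9, 0.1, -0.4]
ft_force: [-0.4, -0.4, -5.0]
finger_gap: 7.9
time: 10.85
tool_pos: [559.4, -212.9, 241.7]
tcp_rot: [-179.9, 0.1, -0.4]
ft_force: [-0.3, -0.4, -3.2]
finger_gap: 8.1
time: 11.15
tool_pos: [559.2, -212.9, 236.2]
tcp_rot: [-179.8, 0.1, -0.4]
ft_force: [-0.1, -0.1, -3.1]
finger_gap: 7.6
time: 11.45
tool_pos: [559.0, -212.8, 231.8]
tcp_rot: [-179.8, 0.2, -0.4]
ft_force: [-0.3, 0.2, -4.0]
finger_gap: 7.7
```

```bash
for i in 1 ; do python3 -m jog '[[0,0,0.002,0,0],[0,0,0.004,0,0],[0,0,0.004,0,0],[0,0,0.004,0,0]]' | sed -n '2p;4p'; python3 -m jog '[[0,0,0.002,0,0],[0,0,0.003,0,0],[0,0,0.003,0,0],[0,0,0.003,0,0]]'| sed -n '2p;4p';python3 -m jog '[[0,0,0.002,0,0],[0,0,0.003,0,0],[0,0,0.003,0,0],[0,0,0.003,0,0]]'| sed -n '2p;4p'; done
python3 - <<'E'
from bench import r
import numpy as np
print(np.mean([ (r.snapshot("top"),r.sense()["ft_force"])[1] for _ in range(4)],axis=0))
E
```

```text
tool_pos: [559.0, -212.7, 227.8]
ft_force: [-0.3, 0.3, -4.2]
tool_pos: [559.2, -212.8, 225.1]
ft_force: [1.2, -0.4, -1.4]
tool_pos: [559.3, -212.8, 222.3]
ft_force: [-0.1, 0.6, 0.6]
[-0.16735365 -0.09436441  0.49785352]
```

The fork carries the load on its spring from a bar height of about 224, which is what the pictures gave. The sideways force is near zero. Now the tug, down about 7.5 mm, aiming for about 10 N in all.

```bash
python3 -m jog '[[0,0,0.001,0,0],[0,0,0.002,0,0],[0,0,0.003,0,0],[0,0,0.004,0,0],[0,0,0.004,0,0]]';python3 -m jog '[[0,0,0.001,0,0],[0,0,0.002,0,0],[0,0,0.003,0,0],[0,0,0.0035,0,0],[0,0,0.0035,0,0]]'
python3 - <<'E'
from fit import *
F=[]
for _ in range(5): p=r.snapshot("scene");F.append(r.sense()["ft_force"])
print(np.round(F,1),r.sense()["tool_pos"],r.sense()["wrist_torque"])
a=cv2.resize(p["image"][150:290,180:290],None,fx=4,fy=4,interpolation=2)
cv2.imwrite("pics/c7.png",a[:,:,::-1])
E
```

```text
time: 13.35
tool_pos: [559.3, -212.8, 218.3]
tcp_rot: [-179.8, 0.1, -0.4]
ft_force: [-0.2, 1.1, 3.1]
finger_gap: 7.7
time: 13.85
tool_pos: [559.4, -212.9, 215.0]
tcp_rot: [-179.9, 0.1, -0.4]
ft_force: [-0.8, 0.4, 5.2]
finger_gap: 7.8
[[-1.2  1.5  5.2]
 [-2.6  1.5  4.8]
 [-2.3  1.7  5.3]
 [-1.7  0.8  4.9]
 [-1.6  1.5  4.9]] [ 559.33995461 -212.87291253  215.01465159] [0.10204757 0.25511552 0.00129328]
```

View pics/c7.png

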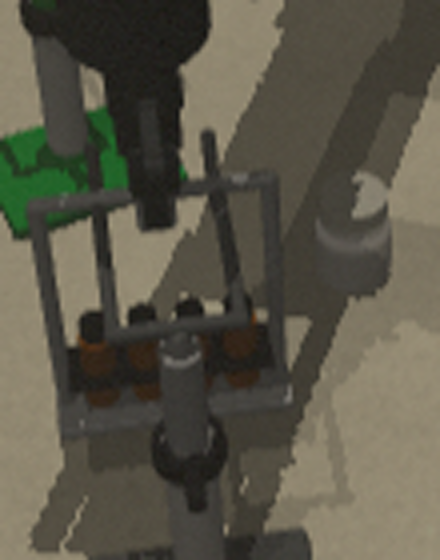

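The bar lies across both prongs, with the upturned tips showing behind it at crop (92,150) and (208,135). The load is about 9.3 N. I'll hold a little longer, ease back to zero hand force, then release.

```bash
python3 -m jog '[[0,0,0.0007,0,0],[0,0,0.0007,0,0],[0,0,0.0007,0,0],[0,0,0.0007,0,0],[0,0,0.0007,0,0],[0,0,0.0007,0,0],[0,0,0.0007,0,0],[0,0,0.0007,0,0]]'; python3 -m jog '[[0,0,-0.001,0,0],[0,0,-0.002,0,0],[0,0,-0.004,0,0],[0,0,-0.006,0,0],[0,0,-0.0075,0,0],[0,0,-0.0075,0,0],[0,0,-0.0075,0,0]]'
python3 - <<'E'
from h import *
F=[]
for _ in range(5): p=r.snapshot("scene");F.append(r.sense()["ft_force"])
print(np.mean(F,axis=0))
E
```

```text
time: 15.0
tool_pos: [559.4, -212.9, 214.6]
tcp_rot: [-179.9, 0.1, -0.4]
ft_force: [-2.0, 1.1, 5.1]
finger_gap: 8.4
time: 15.7
tool_pos: [559.3, -212.9, 221.8]
tcp_rot: [-179.8, 0.1, -0.4]
ft_force: [-0.7, 0.0, 1.2]
finger_gap: 7.7
[-0.69312407  0.3135601   0.46849296]
```

```bash
python3 -m jog '[[0,0,-0.0007,0,0],[0,0,-0.0007,0,6],[0,0,-0.0007,0,10],[0,0,-0.0007,0,14],[0,0,-0.0007,0,18],[0,0,-0.0007,0,25],[0,0,-0.0007,0,35],[0,0,-0.0007,0,40]]' 20;python3 -m jog '[[0,0,0,0,40],[0,0,0,0,40],[0,0,0,0,40]]'
python3 - <<'E'
from h import *
p=r.snapshot("scene");print(r.sense()["ft_force"])
a=cv2.resize(p["image"][150:290,180:290],None,fx=4,fy=4,interpolation=2)
cv2.imwrite("pics/c8.png",a[:,:,::-1])
E
```

```text
time: 16.75
tool_pos: [559.3, -212.9, 222.6]
tcp_rot: [-179.9, 0.1, -0.4]
ft_force: [-0.1, 0.5, -0.2]
finger_gap: 34.3
time: 17.05
tool_pos: [559.3, -212.9, 222.7]
tcp_rot: [-179.9, 0.1, -0.4]
ft_force: [0.3, -0.9, -1.0]
finger_gap: 34.0
[ 0.8641379  -0.0364998   0.61169583]
```

View pics/c8.png

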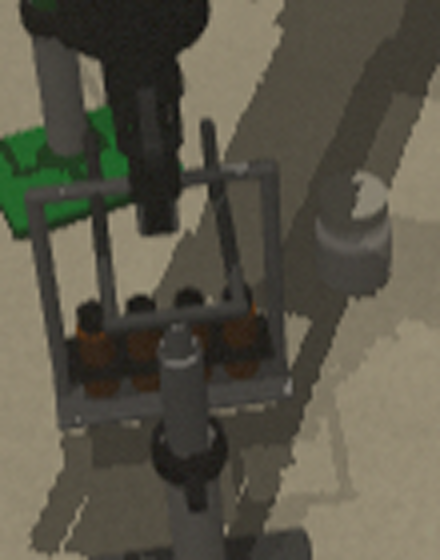

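The carrier hangs level in both prongs, bar at about crop (150,180), and the hand is open around it. I'll back straight up.

```bash
python3 -m jog '[[0,0,-0.005,0,40],[0,0,-0.015,0,40],[0,0,-0.03,0,40],[0,0,-0.05,0,40],[0,0,-0.075,0,40],[0,0,-0.1,0,40],[0,0,-0.12,0,40],[0,0,-0.12,0,40]]';python3 -m jog '[[0,0,0,0,40],[0,0,0,0,40],[0,0,0,0,40],[0,0,0,0,40],[0,0,0,0,40],[0,0,0,0,40],[0,0,0,0,40],[0,0,0,0,40]]'
python3 - <<'E'
from h import *
a0=r.snapshot("scene")["image"].astype(int)
for _ in range(5): p=r.snapshot("scene")
print("motion",np.abs(p["image"].astype(int)-a0)[150:290,180:290].mean())
t=r.snapshot("top")
a=cv2.resize(p["image"][140:330,150:300],None,fx=3,fy=3,interpolation=2);b=cv2.resize(t["image"][90:280,290:406],None,fx=3,fy=3,interpolation=2)
cv2.imwrite("pics/c9.png",np.hstack([a,b])[:,:,::-1])
E
```

```text
time: 17.9
tool_pos: [560.9, -213.8, 348.5]
tcp_rot: [179.9, -0.3, -0.4]
ft_force: [0.9, 0.0, 0.9]
finger_gap: 34.1
time: 18.7
tool_pos: [560.9, -213.8, 348.4]
tcp_rot: [179.9, -0.3, -0.4]
ft_force: [1.0, -0.5, -0.1]
finger_gap: 34.3
motion 1.3653030303030302
```

View pics/c9.png

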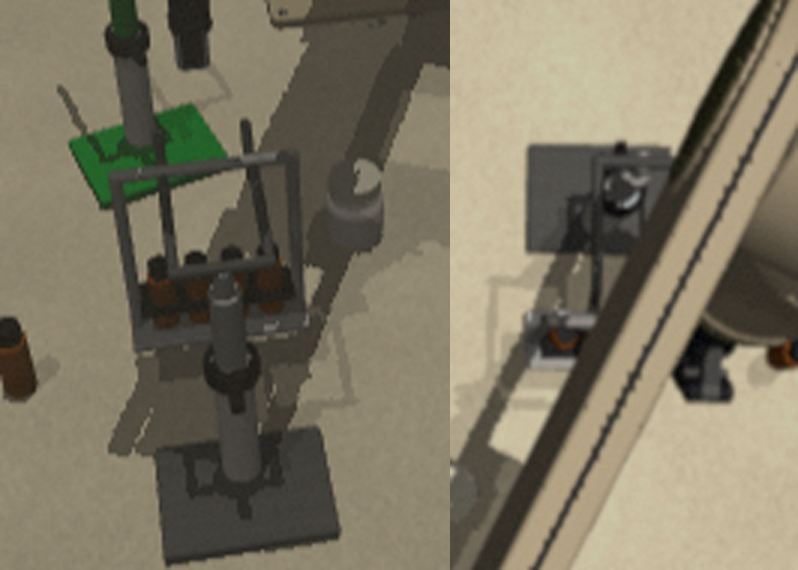

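```bash
python3 -m jog '[[0,0,0,0,40],[0,0,0,0,40],[0,0,0,0,40],[0,0,0,0,40],[0,0,0,0,40],[0,0,0,0,40],[0,0,0,0,40],[0,0,0,0,40]]'
python3 - <<'E'
from h import *
a=r.snapshot("scene")["image"].astype(int)
for _ in range(4): p=r.snapshot("scene")
d=np.abs(p["image"].astype(int)-a);print(d[150:290,180:290].mean(),"bench noise",d[340:400,150:400].mean())
for l in("meter","jar","vial"): print(l,[np.round(x["uv"]).tolist() for x in r.pinpoint(p,l)])
print(r.sense()["time"]);r.hand_in()
E
```

```text
time: 19.85
tool_pos: [560.9, -213.8, 348.6]
tcp_rot: [179.9, -0.3, -0.4]
ft_force: [0.3, 0.3, -0.2]
finger_gap: 34.1
1.370995670995671 bench noise 1.0751555555555556
meter [[397.0, 309.0], [228.0, 260.0]]
jar [[268.0, 218.0]]
vial [[156.0, 269.0]]
20.25
the job is handed in; nothing more can be done
```

The carrier now hangs by its bow in both prongs of the grey hanger, and I handed the job in at about 20 s. `r.hand_in()` gives no verdict, so this is what I could measure and see:

- **Lift and placing:** I pinched the carrier at the middle of the bow and lifted it; its measured weight was about 4.2 N. I lowered it between the prongs until the spring took the load. The fork's height, about 224 mm for the bar, came from the pictures and the feel of the contact agreed with it.
- **Tug:** The readings showed about 5 N of extra pull. With the weight that puts about 9.3 N on the hanger in all, held for over a second. I then eased back to roughly zero hand force before letting go.
- **Last checks:** The pictures show the bow across both prongs, level, with the base clear of the bench and the hand 120 mm above it. Frames taken 0.2 s apart differed by 1.37 around the carrier against 1.08 on bare bench. I took that as camera noise; I saw no swinging, but it is not proof that the carrier was perfectly still.
- **Bystanders:** The jar, vial and meter were found within about 2 pixels of where they started. The network also reported a second, lower-ranked "meter" at (228,260), which is the hanger's clamp.
- **Oddities:** The finger opening read 7.8 mm on the 10 mm bar, but the grip held throughout. During the tug there was a sideways force of about 2 N, which went away when I eased off. After release the arm blocked most of the top view, so only the scene camera shows the bow in both prongs.

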